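# Vent the round vacuum chamber

### The job

Vent the round vacuum chamber through the small valve on its lid: unscrew the knurled lock nut anticlockwise (seen from above) by a quarter turn to its stop, let go of it, then press the freed pin tip all the way down, hold it for about half a second and let it spring back. Leave the valve unlocked and do not touch the square trap, which carries the same valve.

Things in the scene. Friction and masses are not known exactly. Their poses are not given: they have to be found in the camera images.
- round_chamber: The vessel to vent: a fixed plain steel ROUND drum, 84 mm across, lid top 64 mm above the worktop, hose barb on its far side. Origin: centre of its underside, z up. Its valve stands upright at the centre of the lid: from the lid up a 22 mm wide foot (8 mm tall), a 12 mm thick neck (10 mm tall), the brass knurled lock nut, a 6 mm stem and the pin tip.
- vent_tip (a point): Centre of the top face of the round chamber's pin tip: the point to press, 110 mm above the worktop while the pin is up, on the valve's upright axis. Tip: steel, 9 mm across, 6.5 mm tall. The lock nut below it, on the same axis, is 16 mm across and 14 mm tall and spans 14 to 28 mm below this point; its height does not change.
- vent_nut (a joint): Turn of the round chamber's lock nut, rad: near 0 when locked, grows anticlockwise seen from above, stop at 1.57 (a quarter turn, quick thread). Friction 0.06 N m; it stays where it is left. While it is locked the pin moves less than 1 mm; past about 0.9 rad the pin is free.
- vent_pin (a joint): How far the round chamber's valve pin is pressed, in m: 0 = up, bottom stop at 0.005. Spring: moves from 2 N on, fully down at 4.5 N; it returns by itself.
- square_trap: The look-alike to leave alone: a fixed plain steel SQUARE box, 84 by 84 mm, with the same lid height and an identical valve (nut and pin) at its centre, 110 mm tall in all. Origin: centre of its underside on the worktop, z up.
Things that resemble listed ones, but are neither listed nor needed, are in the scene too. What is shaped like the round_chamber but green is not meant.

How it is judged:
By the outcome, as a careful person would: the job done as asked, in the order asked, and still so for the second after the job is handed in, with the robot touching nothing.
It also fails if it takes over 40 s, if anything falls off the work surface, if the arm or the gripper's body presses on something with over 40 N, if the wrist force passes 120 N, or if a joint passes its speed limit or range.

### The arm

A 6-joint arm with a two-finger parallel gripper is mounted at the origin on a cart in front of the work surface, level with it; the furniture and walls round the work are solid. World frame = base frame: x ahead of the robot, y to its left, z up, the work surface at z = 0. Lengths are in mm, angles in rad, forces in N, time in s.
With the tool pointing down it reaches from about 300 to 775 mm from the base axis. Payload 14.6 kg.
Tool frame: the origin (TCP) lies between the finger pads; the fingertips stand 25 mm ahead of it and the grasp point (between the pads) lies 6 mm ahead of it; z points along the fingers, y is the line along which they close (so a half turn about z gives the same grasp; the last joint's range is limited). The gripper opens to 94 mm and grips with 3 to 60 N. Pads are 16 mm wide; open, the fingers measure 119 mm over their backs; the gripper's body (75 mm by 177 mm) begins 78 mm behind the grasp point.
Start: joints at [-1.176, 0.3, 1.521, -0, 1.321, -0.067], TCP at [245.05, -492.382, 230.446] pointing down, gripper open.
Joint ranges: [-3.03, 3.03], [-0.79, 2.21], [0.23, 2.52], [-1.04, 4.18], [0, 3.07], [-2.55, 2.55]. Speed limits (rad/s): [2.22, 2.22, 2.57, 3.14, 3.14, 3.14].

### API

Orientations are given as [roll, pitch, yaw] about the fixed x, y, z axes, in that order (R = Rz(yaw) Ry(pitch) Rx(roll)).
In Python, from cell import manip gives the robot as it stands. The module is installed in compiled form; this text tells all that it offers.
- The arm moves only by the tool step_arm, never from a script. Its argument "series" is one flat list of numbers, 5 for each row, row after row: the shift along the world's x, y, z in mm, then the turn about the world's z in rad, then the closure, from 0 (fully open) to 1 (shut). In form: [dx, dy, dz, spin, jaw, dx, dy, dz, spin, jaw, ...]. A call has 1 to 20 rows; each row shifts and turns the commanded pose from where the row before left it; what a row does not reach is not made up. A row lasts 1/8 s, in which the tool goes at most 62.5 mm and 10.7 degrees, less where a joint would pass 70% of its speed; a pose out of reach is approached as far as the arm can. A call is refused whole if a number of a shift passes 62.5 or a number of a turn 0.188, either way. A call with a gripper value outside its range is refused whole. The fingers move at their own pace and stop on an object; "squeeze" is the grip in N (left out, the last holds). Time passes only in rows, so rows that do not move let the fingers close. It gives the time, the measured TCP pose, the force, the opening and the grip force at its end, in the units of the state.
- manip.read_state(): the state, without advancing time (a new reading comes with each control period).
- manip.camera(name): name is "side" or "top"; returns (picture, depth): 384x512x3 uint8, blue, green, red; 384x512 float32, mm along the optical axis (not along the pixel's ray), 0 where there is no reading.
- manip.camera_info(name): a dict with "fovy" (degrees; the focal length in pixels is half the picture's height over the tangent of half this angle, whatever the lens; pixels are square), "cx", "cy" (the principal point, pixels), "eye" and "orientation" of the camera in the world. Camera axes: x right, y down, z forward; pixel columns grow to the right and rows downward; lengths in mm; the calibration is good to about 2 mm. A picture is of the moment at which its call begins. camera_info takes no time and is no camera call.
- manip.sign_off(): hands the job in; it is judged then, once.
The state is a dict: "clock": time; "joints": joint angles; "qd": joint speeds; "effort": joint torques, N m; "eef_pos": TCP position; "eef_rot": TCP orientation; "wrist_force": force on the tool from outside, world axes, zero at the start; "moment": the same for the moment, N m; "finger_gap": finger opening in mm; "finger_force": force on a finger pad.
Only numpy, scipy, OpenCV 4.12 (cv2) and the standard library are available. Lean on these libraries where they do the work, as an engineer would, in place of code of your own. Each camera call takes 0.05 s, during which the arm holds its last target. There are 200 camera calls.

## Working session

There is one attempt and no reset: what is moved stays moved. The work goes in short steps, Python scripts to look and compute and a tool call to move; the robot and the scene stay as the last step left them, time stands still between calls to the robot, and variables do not carry over. Pictures are saved under pics/ and viewed, at most 10 in all, crops included, and the job is handed in when it is done.

Besides the shell and the picture viewer there is one more tool, called in YAML: its name, and indented under it one key for each argument. step_arm: Moves the arm, as the interface text tells. Its arguments: {"type":"object","properties":{"series":{"type":"array"},"squeeze":{"type":"number"}},"required":["series"]}

```bash
mkdir -p pics
cat > h.py <<'E'
import numpy as np,cv2
from cell import manip
def R(o):
    from scipy.spatial.transform import Rotation as Q
    o=np.array(o,float)
    if o.shape==(3,3): return o
    return Q.from_euler('xyz',o).as_matrix() if o.size==3 else Q.from_quat(o).as_matrix()
def ray(n,u,v):
    i=manip.camera_info(n); f=192/np.tan(np.radians(i['fovy'])/2)
    return np.array(i['eye'],float), R(i['orientation'])@np.array([(u-i['cx'])/f,(v-i['cy'])/f,1])
def onz(n,u,v,z):
    e,d=ray(n,u,v); return e+d*(z-e[2])/d[2]
def cloud(n,D):
    v,u=np.mgrid[:384,:512]; i=manip.camera_info(n); f=192/np.tan(np.radians(i['fovy'])/2)
    d=np.stack([(u-i['cx'])/f,(v-i['cy'])/f,np.ones(u.shape)],-1)
    return np.array(i['eye'])+(d*D[...,None])@R(i['orientation']).T
E
python3 - <<'E'
from h import *
for n in('side','top'):
    print(n,manip.camera_info(n)); p,d=manip.camera(n); cv2.imwrite(f'pics/{n}0.png',p); np.save(n+'.npy',d)
a=[cv2.imread(f'pics/{n}0.png') for n in('side','top')]
print(manip.read_state())
E
```

```text
side {'fovy': 55.79545441770663, 'cx': 255.01438870328147, 'cy': 189.4994493549676, 'eye': array([454.39225801, 784.78593048, 485.1708122 ]), 'orientation': array([-1.99514921,  0.02631129, -3.06916552])}
top {'fovy': 45.09372986811086, 'cx': 255.2382751573354, 'cy': 190.8198963389923, 'eye': array([ 376.68147574,  -38.63471986, 1122.74257466]), 'orientation': array([-3.02227518, -0.01157722, -1.54147523])}
{'clock': 0.1, 'joints': array([-1.17559348e+00,  3.00358645e-01,  1.52149301e+00,  2.46662066e-05,
        1.32065293e+00, -6.66040289e-02]), 'qd': array([ 0.00064224, -0.0034615 , -0.00359438,  0.00024181, -0.00082111,
       -0.00060353]), 'effort': array([-6.87861648e-04, -5.32651412e+01, -3.53287518e+01,  7.08946050e-02,
        2.35100929e-02, -2.89889635e-05]), 'eef_pos': array([ 244.98948029, -492.21223331,  229.98524942]), 'eef_rot': array([-3.14068434e+00, -8.45332307e-05,  4.61800722e-01]), 'wrist_force': array([-0.36030336, -0.40194285, -0.45910762]), 'moment': array([-0.00368241,  0.04574709,  0.00092638]), 'finger_force': 0.0, 'finger_gap': 93.66585781604377}
```

View pics/top0.png

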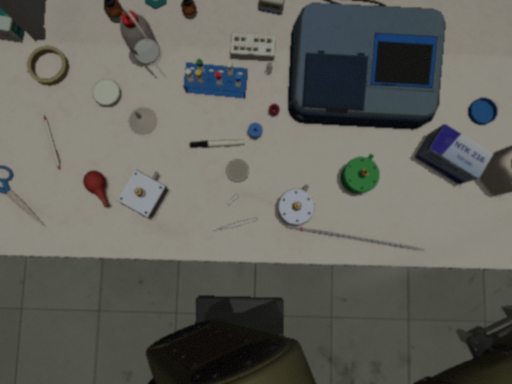

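View pics/side0.png

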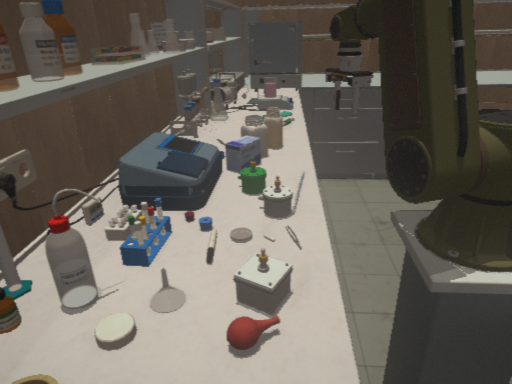

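The top view shows the round steel drum at about (296,206), the green look-alike at (361,175) and the square trap at (143,194). In the side view the drum's valve is at about (278,184).

Run:
```python
from h import *
t=cv2.imread('pics/top0.png');s=cv2.imread('pics/side0.png')
P=cloud('top',np.load('top.npy')); Q=cloud('side',np.load('side.npy'))
w=np.zeros((384,512),bool); w[180:235,270:322]=1
m=w&(abs(P[...,2]-64)<8); c=max(cv2.findContours(m.astype(np.uint8),0,1)[0],key=cv2.contourArea)
(u,v),r=cv2.minEnclosingCircle(c); e=cv2.fitEllipse(c); print('lid',u,v,r,e,onz('top',*e[0],64),np.median(P[m],0))
hsv=cv2.cvtColor(t,cv2.COLOR_BGR2HSV); b=w&(hsv[...,1]>90)&(hsv[...,0]<30); b[215:]=0
print('brass',np.argwhere(b).mean(0)[::-1],b.sum(),onz('top',*np.argwhere(b).mean(0)[::-1],96))
m=w&(P[...,2]>80);print('high',m.sum(),P[m].mean(0),P[m][:,2].max())
ws=np.zeros((384,512),bool); ws[165:200,262:295]=1
m=ws&(Q[...,2]>85);print('side high',m.sum(),Q[m].mean(0),np.argwhere(m).min(0),np.argwhere(m).max(0))
a=cv2.resize(t[160:240,200:400],None,fx=4,fy=4,interpolation=2); c=cv2.resize(s[150:220,200:300],None,fx=4,fy=4,interpolation=2)
o=np.zeros((600,800,3),np.uint8);o[:320]=a;o[320:600,:400]=c;cv2.imwrite('pics/c1.png',o)
```

```text
lid 296.0416564941406 206.0 18.069467544555664 ((296.1058349609375, 205.9890899658203), (34.97230911254883, 35.36790084838867), 100.89290618896484) [ 471.69703291 -142.12265755   64.        ] [ 470.95486284 -141.16808802   63.43248783]
brass [295.76190476 205.95238095] 21 [ 468.88406067 -138.22587085   96.        ]
high 63 [ 450.77519796 -118.77829221  325.71226828] 1122.7425746561078
side high 43 [467.93216533 -49.73324071 131.2788763 ] [170 275] [191 292]
```

View pics/c1.png

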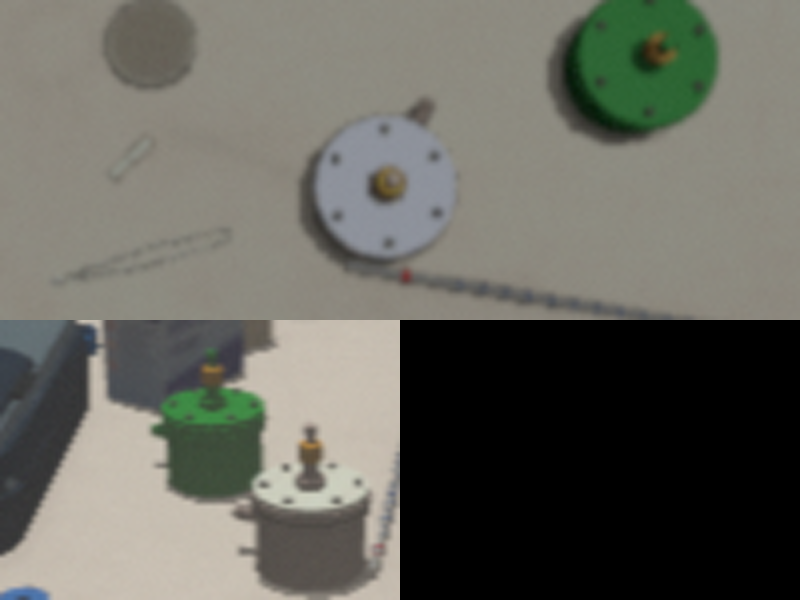

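Run:
```python
from h import *
for z,u,v in((110,297.2,205.5),(96,296.8,205.8)): print('top',z,onz('top',u,v,z))
for z,u,v in((108,277.4,177.6),(89,277.4,183)): print('side',z,onz('side',u,v,z))
a,d=ray('top',297.1,205.6);b,e=ray('side',277.4,177.6)
A=np.stack([d,-e],1);s=np.linalg.lstsq(A,b-a,rcond=None)[0];print(a+s[0]*d,b+s[1]*e)
# segmentation of lid in the side colour image, for x
s=cv2.imread('pics/side0.png');g=cv2.cvtColor(s,cv2.COLOR_BGR2HSV)
m=np.zeros((384,512),bool);m[168:190,268:290]=1
b=m&(g[...,1]>100)&(g[...,0]<30);q=np.argwhere(b);print('side brass',q.mean(0)[::-1],b.sum(),onz('side',*q.mean(0)[::-1],89))
```

```text
top 110 [ 468.72106464 -140.01441302  110.        ]
top 96 [ 469.29517984 -140.53574045   96.        ]
side 108 [ 469.54417788 -126.48226249  108.        ]
side 89 [ 469.67608096 -133.54414764   89.        ]
[ 469.20953222 -140.58712165  102.10405225] [ 469.77890981 -140.59953209  102.15691002]
side brass [276.88888889 181.22222222] 9 [ 471.29930787 -146.02057785   89.        ]
```

step_arm:
  series: [40,60,0,0,0,40,60,0,0,0,40,60,0,0,0,40,60,0,0,0,40,60,0,0,0,25,50,0,0,0,0,0,0,0,0,0,0,0,0,0]
  squeeze: 30

```text
clock: 1.1
eef_pos: [443.2, -182.7, 230.3]
eef_rot: [-3.141, 0.0, 0.462]
wrist_force: [0.0, -0.7, 0.2]
finger_gap: 93.8
finger_force: 0.0
```

step_arm:
  series: [13,21,0,0,0,13.5,21,0,0,0,0,0,0,0,0,0,0,0,0,0]

```text
clock: 1.6
eef_pos: [469.4, -141.6, 230.4]
eef_rot: [-3.142, 0.0, 0.461]
wrist_force: [-0.3, -0.7, 0.4]
finger_gap: 93.6
finger_force: 0.0
```

Run:
```python
from h import *
print(manip.read_state()['eef_pos'])
o=[]
for n,(r,c) in(('top',(140,220)),('side',(90,215))):
    p,d=manip.camera(n); cv2.imwrite(f'pics/{n}1.png',p); o.append(cv2.resize(p[r:r+130,c:c+130],(400,400),interpolation=2))
cv2.imwrite('pics/c2.png',np.hstack(o))
```

```text
[ 469.3531465  -141.5631427   230.35157889]
```

View pics/c2.png

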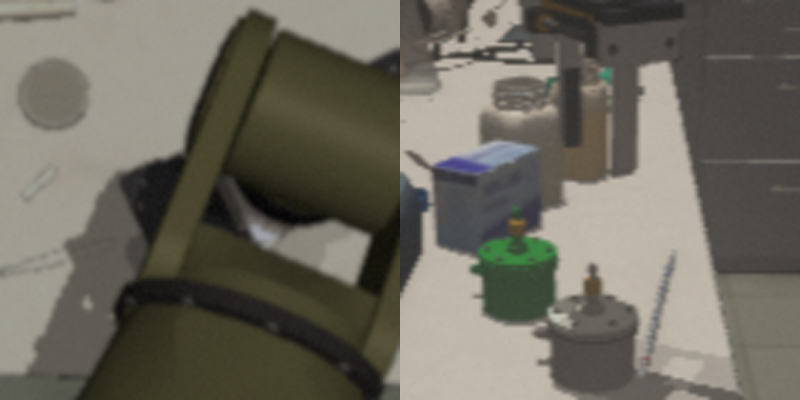

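The side view shows the open fingers above the drum's valve, with the valve at crop (593,280). Next I lower the arm around the nut and half close the fingers.

step_arm:
  series: [0,0,-30,0,0,0,0,-30,0,0,0,0,-30,0,0,0,0,-25,0,0,0,0,-13,0,0.3,0,0,0,0,0.65,0,0,0,0,0.65,0,0,0,0,0.65,0,0,0,0,0.65]

```text
clock: 2.82
eef_pos: [470.1, -140.4, 102.9]
eef_rot: [3.141, -0.001, 0.462]
wrist_force: [-0.3, 0.6, -0.2]
finger_gap: 47.6
finger_force: 0.0
```

Run:
```python
from h import *
s=manip.read_state();print(s['eef_pos'],s['finger_gap'])
p,d=manip.camera('side'); cv2.imwrite('pics/s2.png',cv2.resize(p[140:220,225:325],(800,640)[:2],interpolation=2)[:600])
```

```text
[ 470.08752596 -140.44012446  102.92023726] 47.58143222690817
```

View pics/s2.png

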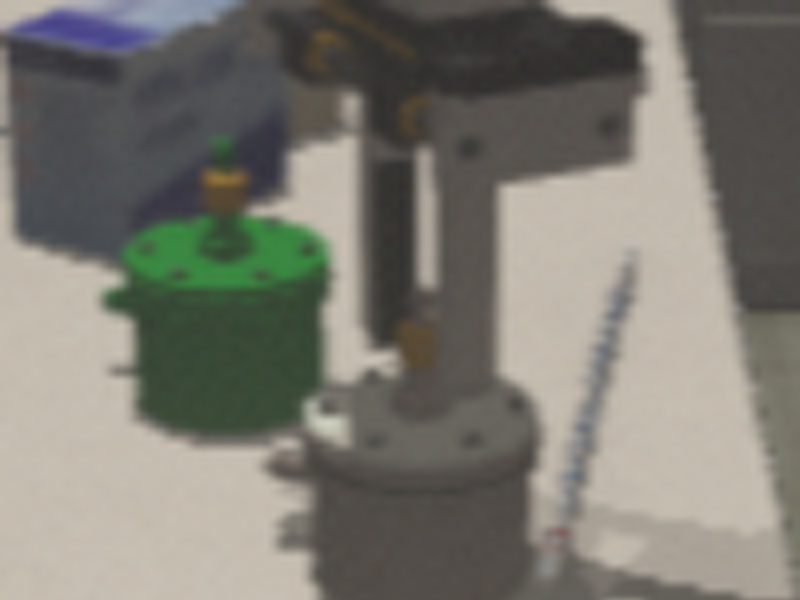

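The nut, at crop (417,345), sits between the fingers. I'll close on it.

step_arm:
  series: [0,0,0,0,1,0,0,0,0,1,0,0,0,0,1,0,0,0,0,1,0,0,0,0,1]
  squeeze: 20

```text
clock: 3.5
eef_pos: [470.1, -140.8, 102.5]
eef_rot: [3.141, -0.0, 0.462]
wrist_force: [1.4, -5.2, -2.8]
finger_gap: 15.6
finger_force: 20.0
```

step_arm:
  series: [0,0,0,0.18,1,0,0,0,0.18,1,0,0,0,0.18,1,0,0,0,0.18,1,0,0,0,0.18,1,0,0,0,0.18,1,0,0,0,0.18,1,0,0,0,0,1]
  squeeze: 30

```text
clock: 4.5
eef_pos: [472.1, -141.8, 102.7]
eef_rot: [3.136, 0.004, 1.724]
wrist_force: [19.2, -11.7, -16.1]
finger_gap: 14.9
finger_force: 30.0
```

Run:
```python
from h import *
s=manip.read_state();print(s['eef_rot'],s['wrist_force'],s['moment'])
```

```text
[3.13593669 0.00401045 1.72426705] [ 19.16008451 -11.68694122 -16.09005855] [-2.32531271 -3.6834495  -0.00966889]
```

step_arm:
  series: [0,0,0,0.1,1,0,0,0,0.1,1,0,0,0,0.1,1,0,0,0,0.05,1,0,0,0,0,1]

```text
clock: 5.12
eef_pos: [472.1, -140.5, 103.3]
eef_rot: [3.137, 0.004, 2.072]
wrist_force: [16.8, 0.6, -5.3]
finger_gap: 15.2
finger_force: 30.0
```

Run:
```python
from h import *
s=manip.read_state();print(s['eef_rot'],s['wrist_force'],s['moment'])
```

```text
[3.13664745 0.00370594 2.07236325] [16.76666493  0.59626993 -5.30209288] [ 0.044104   -3.12719331 -0.00838352]
```

step_arm:
  series: [2,0,0,0,1,1,0,0,0.05,1,0,0,0,0.1,1]

```text
clock: 5.5
eef_pos: [472.7, -140.5, 102.8]
eef_rot: [-3.141, -0.0, 2.224]
wrist_force: [-3.5, -2.4, 6.0]
finger_gap: 15.0
finger_force: 30.0
```

Run:
```python
from h import *
s=manip.read_state();print(s['eef_rot'],s['wrist_force'],s['moment'],s['joints'],s['effort'])
p,d=manip.camera('side'); cv2.imwrite('pics/s3.png',cv2.resize(p[140:215,230:330],(800,600),interpolation=2))
```

```text
[-3.14104207e+00 -1.31865986e-04  2.22423941e+00] [-3.4645756  -2.38630024  6.0419123 ] [-0.31073987  0.45509889  0.04238268] [-3.63041414e-01  3.26611813e-01  1.81019361e+00 -4.72285395e-04
  1.00518921e+00 -1.01623134e+00] [  1.56412125 -47.08640099 -28.90079856   0.71463022  -0.09177045
   2.23903075]
```

View pics/s3.png

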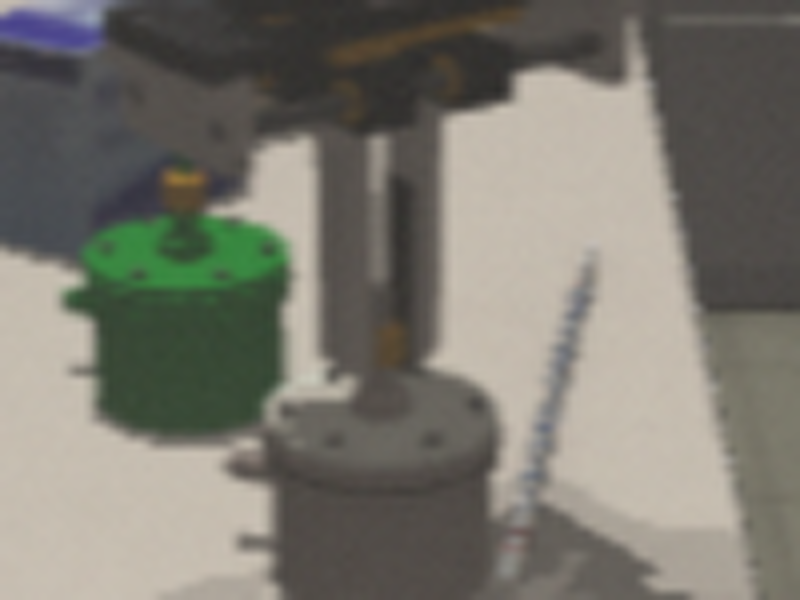

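step_arm:
  series: [0,0,0,0.1,1,0,0,0,0.1,1]
  squeeze: 40

```text
clock: 5.8
eef_pos: [472.6, -140.3, 102.8]
eef_rot: [-3.141, -0.001, 2.424]
wrist_force: [-16.8, 11.8, 3.9]
finger_gap: 14.9
finger_force: 40.0
```

Run:
```python
from h import *
s=manip.read_state();print(s['eef_rot'],s['wrist_force'],s['moment'],s['joints'],s['effort'])
```

```text
[-3.14144227e+00 -8.19242135e-04  2.42443756e+00] [-16.83947778  11.76011618   3.85414112] [ 2.20115197  3.09880453 -0.12019982] [-3.62970218e-01  3.26615617e-01  1.81040562e+00  1.69457796e-04
  1.00539197e+00 -1.21670236e+00] [  0.25715958 -46.57063007 -31.39714837  -0.46669828  -2.47210063
   1.28160976]
```

The torque is now above the nut's friction after 1.96 rad of turning, so the nut is at its stop. I'll release, rise and close the fingers.

step_arm:
  series: [0,0,0,0,0.6,0,0,0,0,0.5,0,0,0,0,0.5,0,0,0,0,0.5,0,0,20,0,0.5,0,0,30,0,0.5,0,0,20,0,1,0,0,0,0,1,0,0,0,0,1,0,0,0,0,1,0,0,0,0,1]
  squeeze: 20

```text
clock: 7.18
eef_pos: [472.7, -140.3, 171.8]
eef_rot: [-3.141, -0.001, 2.422]
wrist_force: [0.2, -0.8, 0.5]
finger_gap: 1.7
finger_force: 0.0
```

Run:
```python
from h import *
s=manip.read_state();print(s['eef_pos'],s['wrist_force'])
p,d=manip.camera('side'); cv2.imwrite('pics/s4.png',cv2.resize(p[140:215,230:330],(800,600),interpolation=2))
```

```text
[ 472.7259928  -140.28992097  171.84459198] [ 0.18704162 -0.82036475  0.52006056]
```

View pics/s4.png

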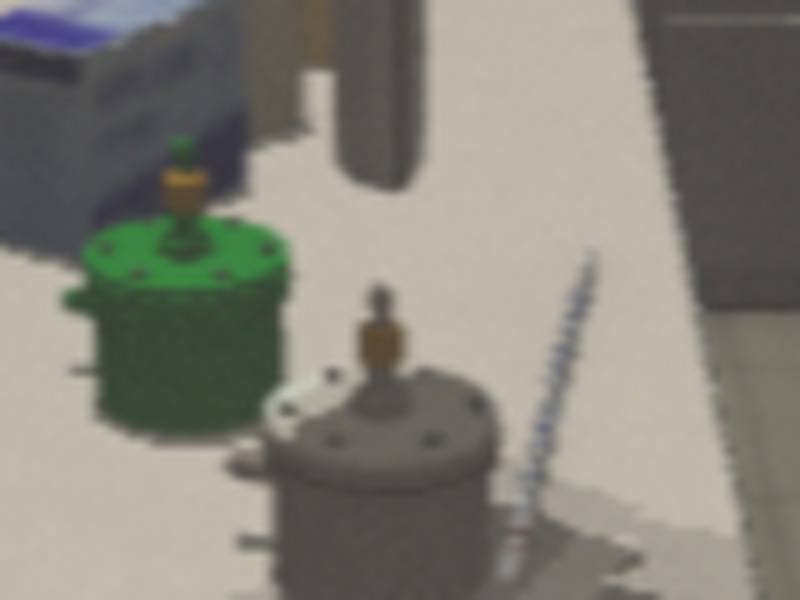

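The closed fingers, at crop (380,185), hang over the tip at (380,295). I'll lower gently and check the force.

step_arm:
  series: [-0.5,0.2,-20,0,1,0,0,-12,0,1,0,0,-2,0,1,0,0,0,0,1,0,0,-2,0,1,0,0,-2,0,1,0,0,-2,0,1,0,0,0,0,1]

```text
clock: 8.22
eef_pos: [472.6, -140.2, 132.6]
eef_rot: [3.141, 0.0, 2.422]
wrist_force: [-0.1, -0.0, 2.4]
finger_gap: 0.4
finger_force: 1.5
```

step_arm:
  series: [0,0,-1.5,0,1,0,0,-1.5,0,1,0,0,-0.8,0,1,0,0,0,0,1]

```text
clock: 8.72
eef_pos: [472.8, -140.3, 129.7]
eef_rot: [3.141, 0.001, 2.422]
wrist_force: [-3.1, 1.5, 14.8]
finger_gap: 0.4
finger_force: 7.6
```

The pin is on its bottom stop: 14.8 N, with the TCP at about 130 mm. I'll hold it there, then lift away.

step_arm:
  series: [0,0,0,0,1,0,0,0,0,1,0,0,0,0,1,0,0,2,0,1,0,0,3,0,1,0,0,10,0,1,0,0,25,0,1,0,0,30,0,1,0,0,30,0,1,0,0,0,0,1,0,0,0,0,1]

```text
clock: 10.1
eef_pos: [472.0, -140.0, 227.9]
eef_rot: [-3.141, -0.001, 2.422]
wrist_force: [0.8, -0.3, -1.2]
finger_gap: 0.2
finger_force: 0.0
```

Run:
```python
from h import *
s=manip.read_state();print(s['eef_pos'],s['wrist_force'],s['clock'])
p,d=manip.camera('side'); cv2.imwrite('pics/s5.png',cv2.resize(p[140:215,230:330],(800,600),interpolation=2))
```

```text
[ 472.00183985 -140.01930333  227.88181039] [ 0.77039858 -0.2812702  -1.19583599] 10.1
```

View pics/s5.png

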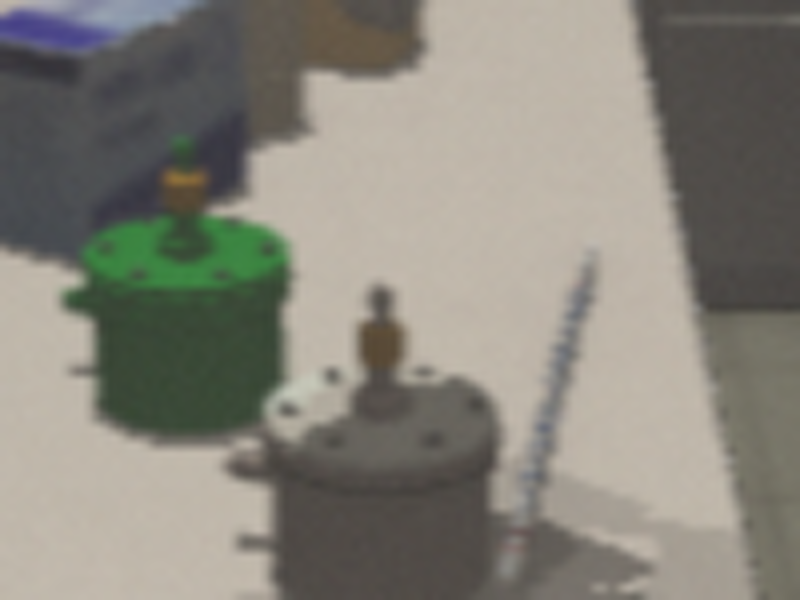

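The tip, at crop (380,295), is back up and the gripper is clear.

```bash
python3 -c "
from cell import manip
print(manip.sign_off())"
```

```text
the job is handed in; nothing more can be done
None
```

I vented the round chamber and handed the job in at about 10 s: the nut was turned anticlockwise to its stop (judged from the torque rise) and released, and the pin was pressed fully down, held about half a second and sprang back; the valve is left unlocked and the square trap was not touched.

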